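# Pop the tortilla warmer's push-to-open lid and swing it wide open

### The arm

A 7-joint arm with a two-finger parallel gripper is mounted at the origin on the work surface. World frame = base frame: x ahead of the robot, y to its left, z up, the work surface at z = 0. Lengths are in m, angles in rad, forces in N, time in s.
With the tool pointing down it reaches from about 0.425 to 0.925 m from the base axis. Payload 6.8 kg.
Tool frame: the origin (TCP) lies on the mounting face of the last link; the fingertips stand 173 mm ahead of it and the grasp point (between the pads) lies 155 mm ahead of it; z points along the fingers, y is the line along which they close (so a half turn about z gives the same grasp; the last joint's range is limited). The gripper opens to 85 mm and grips with 20 to 120 N. Pads are 22 mm wide; open, the fingers measure 114 mm over their backs; the gripper's body (76 mm by 85 mm) begins 54 mm behind the grasp point. The pads swing forward as they close: fully open they stand 13 mm farther back than shut.
Start: joints at [-1.25, 0.477, 0.022, 1.555, -0.011, 1.109, -0.083], TCP at [0.281, 0.614, 0.405] pointing down, gripper open.
Joint ranges: [-2.96, 2.96], [-0.34, 2.1], [-1.41, 1.46], [0.24, 2.44], [-1.37, 4.51], [0.17, 1.92], [-2.96, 2.96]. Speed limits (rad/s): [2.39, 2.39, 3.14, 3.14, 3.14, 3.14, 3.14].

### API

Orientations are given as a rotation vector (axis times angle).
In Python, from bench import r gives the robot as it stands.
- The arm moves only by the tool carry_out, never from a script. Its argument "moves" is a list of rows, each a list of 5 numbers: the shift along the tool's x, y, z in m, then the turn about the tool's z in rad, then the finger opening in m, from 0 to 0.0854. In form: [[dx, dy, dz, roll, claw], ...]. A call has exactly 8 rows; each row is the pose to reach, as a shift and turn from the pose commanded when the call began, along the tool's axes at that moment; what a row does not reach only later rows make up. A row lasts 1/10 s, in which the tool goes at most 50 mm and 8.59 degrees, less where a joint would pass 70% of its speed; a pose out of reach is approached as far as the arm can. A call with a gripper value outside its range is refused whole. The fingers move at their own pace and stop on an object; "force" is the grip in N (left out, the last holds). Time passes only in rows, so rows that repeat a pose let the fingers close, or fill a call up. It gives the time, the measured TCP pose, the force, the opening and the grip force at its end, in the units of the state.
- r.get_obs(): the state, without advancing time (a new reading comes with each control period).
- r.grab_frame(name): name is "scene" or "top" or "wrist"; returns the picture (384x512x3 uint8, red, green, blue); there is no depth.
- r.calibration(name): a dict with "fx", "fy", "cx", "cy" (pixels), "rvec" (rotation vector, rad) and "tvec" (3), from world to camera coordinates, as OpenCV has them. Camera axes: x right, y down, z forward; pixel columns grow to the right and rows downward; lengths in m; the calibration is good to about 2 mm. A picture is of the moment at which its call begins: read the wrist's pose just before it. calibration takes no time and is no camera call; for the wrist camera it gives the pose at the moment of the call.
- r.hand_in(): hands the job in; it is judged then, once.
The state is a dict: "clock": time; "joints": joint angles; "qvel": joint speeds; "tau": joint torques, N m; "tcp_pos": TCP position; "orientation": TCP orientation; "contact_force": force on the tool from outside, world axes, zero at the start; "moment": the same for the moment, N m; "grip_width": finger opening in m; "gripper_force": force on a finger pad.
Only numpy, scipy, OpenCV 4.12 (cv2) and the standard library are available. Lean on these libraries where they do the work, as an engineer would, in place of code of your own. Each camera call takes 0.05 s, during which the arm holds its last target. There are 200 camera calls.

### The job

Tortillas are about to come off the griddle, so open the blue tortilla warmer without gripping anything: with the fingertips press the thumb-tab side of its lid down until the push catch lets go, then take the fingers right away so that the spring raises the lid ajar by itself. Then push the lid up from its raised front edge with the outside of the fingers until it stands upright or leans back, and leave it standing open. Leave the yellow warmer and the other kitchen things alone; be gentle, and pinch, lift or carry nothing.

Things in the scene. Friction and masses are not known exactly. Their poses are not given: they have to be found in the camera images.
- warmer: Blue plastic round tortilla warmer, fixed to the counter; body 188 mm across, rim 72 mm high. Origin: centre of its underside, on the counter. Own z is up; own -x points from the hinge to the front (thumb tab), where the lid opens.
- lid (a joint): Blue lid angle, rad: 0 shut and latched, negative pressed in (stop -0.04: 8 mm down at the front), positive opening up, stop 1.85. About 4 N (6 at most) moves the front down, and pressing past -0.025 frees the catch; once the finger leaves, a spring lifts the lid to about 0.6 and it halts. From there a friction hinge (1 N at the front edge) keeps it at any angle it is left at.
- press_spot (a point): Top face of the blue lid 9 mm inside its round edge at the front, 190 mm from the hinge line: where to press. Moves with the lid; its z axis is the lid's upward normal, its -x points away from the hinge. At 86 mm above the counter when shut.
- lid_tip (a point): Front edge of the thumb tab of the blue lid (middle of the edge face), 221 mm from the hinge line, moving with the lid. The tab is 56 mm wide, 9 mm thick and stands 22 mm out from the round lid, which is a flat disc 198 mm across and 14 mm thick.
- lid_hinge (a point): Middle of the hinge line of the blue lid, fixed to the warmer at its back, 79 mm above the counter and 100 mm behind the warmer's centre; the hinge line is the y axis, and the lid lies to its -x when shut.
- yellow_warmer: Yellow tortilla warmer of the same shape, closed, 86 mm high with its lid, fixed to the counter; not to be touched. Origin: centre of its underside; own -x points to its thumb tab.
- salsa_bowl: Empty glass salsa bowl, 110 mm across, 48 mm high. Origin: centre of its underside.
- spatula: Red hard-silicone spatula lying flat, 335 mm long, blade 70 mm wide, 18 mm high. Origin on the counter under its handle, its blade end 178 mm along own x.
- tongs: Stainless steel tongs lying flat, 250 mm long, 80 mm wide, 12 mm high. Origin: centre, on the counter; length along own x.
- salt: White ceramic salt jar with steel cap, 44 mm across, 85 mm high. Origin: centre of its underside.
- mug: Terracotta mug, 80 mm across, 90 mm high. Origin: centre of its underside.
Mind the look-alikes: they are no part of the job. Several things have the shape of the warmer; the one meant has the colours described above.

How it is judged:
By the outcome, as a careful person would: the job done as asked, in the order asked, and still so for the second after the job is handed in, with the robot touching nothing.
It also fails if it takes over 45 s, if anything falls off the work surface, if the arm or the gripper's body presses on something with over 40 N, if the wrist force passes 120 N, or if a joint passes its speed limit or range.

## Working session

There is one attempt and no reset: what is moved stays moved. The work goes in short steps, Python scripts to look and compute and a tool call to move; the robot and the scene stay as the last step left them, time stands still between calls to the robot, and variables do not carry over. Pictures are saved under pics/ and viewed, at most 10 in all, crops included, and the job is handed in when it is done.

Besides the shell and the picture viewer there is one more tool, called as name(argument=value, ...), one argument or row to a line, values as JSON. carry_out: Moves the arm, as the interface text tells. Its arguments: {"type":"object","properties":{"moves":{"type":"array","items":{"type":"array","items":{"type":"number"}}},"force":{"type":"number"}},"required":["moves"]}

```bash
mkdir -p pics; python3 - <<'E'
from bench import r
import cv2,numpy as np
o=r.get_obs();print(o['clock'],o['tcp_pos'],o['orientation'],o['contact_force'],o['grip_width'])
for n in("scene","top"):
    f=r.grab_frame(n);cv2.imwrite(f"pics/{n}.png",f[:,:,::-1])
    c=r.calibration(n);R=cv2.Rodrigues(np.array(c['rvec']))[0];print(n,c,-R.T@np.array(c['tvec']))
a=cv2.imread("pics/scene.png");b=cv2.imread("pics/top.png")
cv2.imwrite("pics/both.png",cv2.resize(np.hstack([a,b]),(800,300)))
E
```

```text
0.0 [0.28049979 0.61364935 0.40372431] [-6.68225423e-01 -3.06942677e+00  2.87253472e-03] [ 0.489801    0.0270586  -0.61904154] 0.08521945685735659
scene {'fx': 386.6232608665932, 'fy': 386.6232608665932, 'cx': 259.6783862456302, 'cy': 192.2471013833813, 'rvec': array([ 1.41813411,  2.38008918, -0.71330438]), 'tvec': array([ 0.24754374, -0.31151643,  1.37623194])} [0.99967272 0.27695773 0.98807066]
top {'fx': 428.9612234025124, 'fy': 428.9612234025124, 'cx': 258.9976976702721, 'cy': 190.77265774652045, 'rvec': array([ 2.16942924, -2.16279796,  0.11332185]), 'tvec': array([-0.00831668,  0.51513974,  1.43327839])} [ 0.3604513  -0.00929362  1.47976807]
```

View pics/top.png

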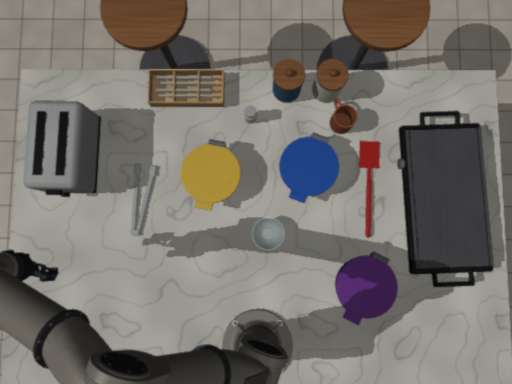

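View pics/scene.png

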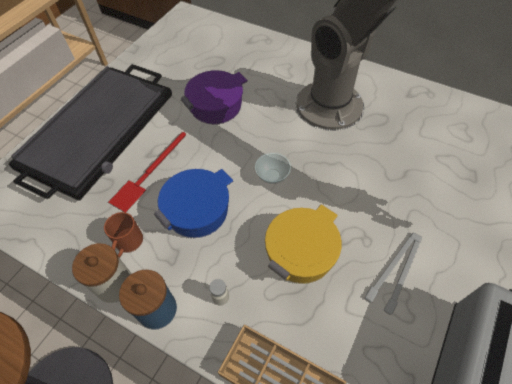

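Top view: three look-alikes, blue at (309,167), yellow at (210,174) and purple at (366,287). Blue fits the description; its tab points down-left, to about (298,197). I'll measure it and confirm it in a crop.

```bash
cat > h.py <<'E'
import cv2,numpy as np
from bench import r
def ray(c,uv,z):
    R=cv2.Rodrigues(np.array(c['rvec']))[0];t=np.array(c['tvec']);C=-R.T@t
    uv=np.atleast_2d(uv);d=np.c_[(uv[:,0]-c['cx'])/c['fx'],(uv[:,1]-c['cy'])/c['fy'],np.ones(len(uv))]@R
    return C+d*((z-C[2])/d[:,2])[:,None]
def proj(c,P):
    return cv2.projectPoints(np.atleast_2d(P).astype(float),np.array(c['rvec']),np.array(c['tvec']),np.array([[c['fx'],0,c['cx']],[0,c['fy'],c['cy']],[0,0,1.]]),None)[0][:,0]
def blue(im,s=130):
    h=cv2.cvtColor(im,cv2.COLOR_BGR2HSV);m=cv2.inRange(h,(108,s,50),(124,255,255))
    n,l,st,ce=cv2.connectedComponentsWithStats(m);i=1+np.argmax(st[1:,4]);return (l==i).astype(np.uint8)*255
E
python3 - <<'E'
from h import *
from scipy.optimize import least_squares
out=[]
for n in("top","scene"):
    im=cv2.imread(f"pics/{n}.png");c=r.calibration(n)
    m=blue(im);
    h=cv2.cvtColor(im,cv2.COLOR_BGR2HSV);print(n,"area",(m>0).sum(),np.percentile(h[m>0][:,2],[5,25,50,75,95]))
    if n=="scene": m=((m>0)&(h[:,:,2]>np.percentile(h[m>0][:,2],50)*.88)).astype(np.uint8)*255
    ct=max(cv2.findContours(m,0,cv2.CHAIN_APPROX_NONE)[0],key=cv2.contourArea)[:,0].astype(float)
    P=ray(c,ct,.086)[:,:2]
    f=lambda p:np.hypot(*(P-p[:2]).T)-p[2]
    s=least_squares(f,[*P.mean(0),.099],loss='cauchy',f_scale=.002)
    e=f(s.x);T=P[e>.012];d=T.mean(0)-s.x[:2];d/=np.linalg.norm(d)
    print(n,"centre",s.x,"tab dir",d,np.degrees(np.arctan2(d[1],d[0])),"tip",((P-s.x[:2])@d).max(),len(T))
    u=proj(c,[*s.x[:2],.086])[0]
    tip=proj(c,[*(s.x[:2]+.121*d),.08])[0]
    x,y=int(u[0]),int(u[1]);v=im.copy();cv2.circle(v,tuple(int(a) for a in tip),1,(0,255,0),-1);cv2.circle(v,(x,y),1,(0,0,255),-1)
    out.append(cv2.resize(v[y-55:y+55,x-55:x+55],(400,400),interpolation=cv2.INTER_CUBIC))
cv2.imwrite("pics/crop.png",np.hstack(out))
E
```

```text
top area 2791 [130. 133. 133. 134. 135.]
top centre [ 0.59134191 -0.17041999  0.09523192] tab dir [-0.93555506  0.35318086] 159.31800523829847 tip 0.11872272121650321 20
scene area 3794 [ 98. 145. 147. 148. 150.]
scene centre [ 0.59171639 -0.16757374  0.09522975] tab dir [-0.93313477  0.35952677] 158.92886371654993 tip 0.11658595035868631 18
```

View pics/crop.png

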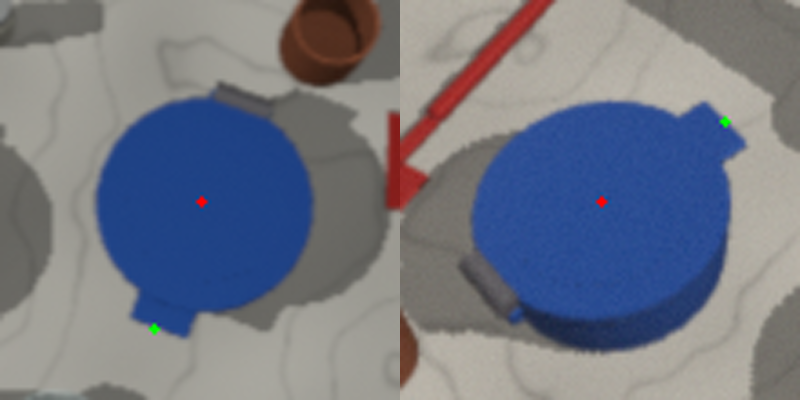

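The crop confirms the blue warmer with its tab toward the robot (green dot) and its grey hinge at the back. Both views agree within 3 mm:
- **Centre:** (0.5915, -0.169), front direction 159.1°
- **Press spot:** (0.507, -0.137)
- **Hinge:** (0.685, -0.205)

The tool's -x already points almost along the opening direction. I'll start moving with the fingers closed.

carry_out(
  moves=[
    [-0.032, -0.036, 0, -0.008, 0],
    [-0.064, -0.073, 0, -0.016, 0],
    [-0.096, -0.109, 0, -0.024, 0],
    [-0.128, -0.146, 0, -0.032, 0],
    [-0.16, -0.182, 0, -0.04, 0],
    [-0.192, -0.219, 0, -0.048, 0],
    [-0.224, -0.255, 0, -0.056, 0],
    [-0.256, -0.292, 0, -0.065, 0],
  ],
  force=20,
)

```text
clock: 0.9
tcp_pos: [0.3922, 0.2398, 0.4046]
orientation: [-0.568, -3.09, -0.0]
contact_force: [2.0, 0.0, -0.4]
grip_width: -0.0003
gripper_force: 0.0
```

```bash
cat >> h.py <<'E'
from scipy.spatial.transform import Rotation as Ro
C0=np.array([.5915,-.169]);D=np.array([-.934,.357]);D/=np.linalg.norm(D)
def to(P):
    o=r.get_obs();R=Ro.from_rotvec(o['orientation']).as_matrix()
    print("t",round(o['clock'],2),"pos",o['tcp_pos'].round(4),"x",R[:,0].round(3),"z",R[:,2].round(3),"F",o['contact_force'].round(2),"w",round(o['grip_width'],4))
    q=o['tcp_pos'];print("own: s from hinge",round(float((q[:2]-(C0-.1*D))@D),4),"lateral",round(float(D[0]*(q[1]-C0[1])-D[1]*(q[0]-C0[0])),4))
    print("shift",(R.T@(np.array(P)-q)).round(4),"roll err",round(float(np.arctan2(D[1],D[0])-np.arctan2(R[1,0],R[0,0])),4))
E
python3 -c "
from h import *
to([*(C0+.09*D),.32])"
```

```text
t 0.9 pos [0.3922 0.2398 0.4046] x [-0.935  0.355  0.   ] z [-0.  0. -1.] F [ 2.02  0.05 -0.35] w -0.0003
own: s from hinge 0.4322 lateral -0.3107
shift [-0.2416 -0.3112  0.0845] roll err -0.0018
```

carry_out(
  moves=[
    [-0.028, -0.036, 0, 0, 0],
    [-0.056, -0.072, 0, 0, 0],
    [-0.084, -0.108, 0, 0, 0],
    [-0.112, -0.144, 0.01, 0, 0],
    [-0.14, -0.18, 0.02, 0, 0],
    [-0.168, -0.216, 0.03, 0, 0],
    [-0.196, -0.252, 0.04, 0, 0],
    [-0.22, -0.284, 0.05, 0, 0],
  ],
)

```text
clock: 1.7
tcp_pos: [0.4968, -0.104, 0.3543]
orientation: [0.569, 3.089, -0.0]
contact_force: [0.7, 1.2, -0.3]
grip_width: -0.0004
gripper_force: 0.0
```

carry_out(
  moves=[
    [-0.01, -0.014, 0.01, 0, 0],
    [-0.02, -0.026, 0.03, 0, 0],
    [-0.022, -0.028, 0.05, 0, 0],
    [-0.022, -0.028, 0.06, 0, 0],
    [-0.022, -0.028, 0.06, 0, 0],
    [-0.022, -0.028, 0.06, 0, 0],
    [-0.022, -0.028, 0.06, 0, 0],
    [-0.022, -0.028, 0.06, 0, 0],
  ],
)

```text
clock: 2.5
tcp_pos: [0.5075, -0.1355, 0.2956]
orientation: [0.567, 3.088, 0.001]
contact_force: [0.5, -0.5, 0.7]
grip_width: 0.0001
gripper_force: 0.0
```

```bash
python3 -c "
from h import *
to([*(C0+.09*D),.259])
f=r.grab_frame('scene');cv2.imwrite('pics/pre.png',cv2.resize(f[100:290,90:344,::-1],None,fx=3,fy=3))"
```

```text
t 2.5 pos [ 0.5075 -0.1355  0.2956] x [-0.935  0.355 -0.001] z [ 0.002  0.    -1.   ] F [ 0.51 -0.46  0.7 ] w 0.0001
own: s from hinge 0.1904 lateral -0.0013
shift [-0.0004 -0.0013  0.0366] roll err -0.002
```

View pics/pre.png

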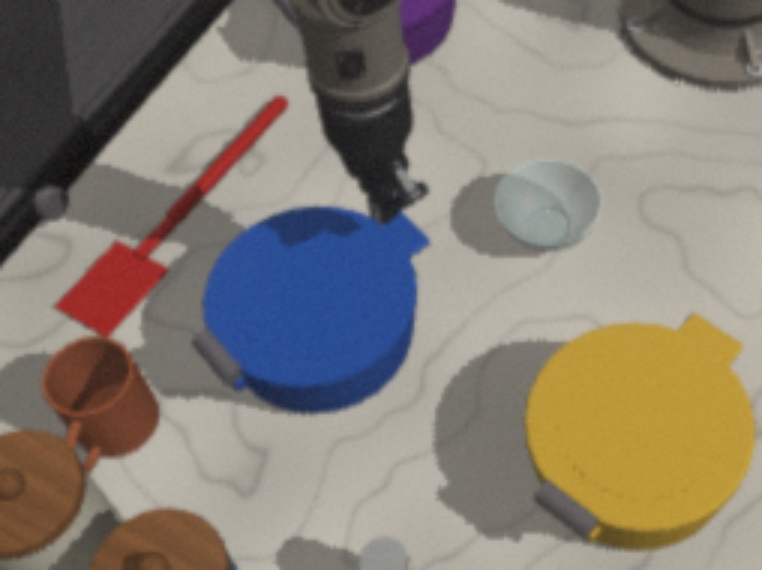

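The fingertips hang about 37 mm above the front of the lid by the tab, around (390,215) in the crop. Next I'll go down gently to the lid.

carry_out(
  moves=[
    [0, -0.001, 0.012, 0, 0],
    [0, -0.001, 0.022, 0, 0],
    [0, -0.001, 0.029, 0, 0],
    [0, -0.001, 0.033, 0, 0],
    [0, -0.001, 0.036, 0, 0],
    [0, -0.001, 0.038, 0, 0],
    [0, -0.001, 0.039, 0, 0],
    [0, -0.001, 0.039, 0, 0],
  ],
)

```text
clock: 3.35
tcp_pos: [0.5066, -0.1368, 0.2557]
orientation: [-0.569, -3.089, -0.0]
contact_force: [-0.6, -0.4, 1.3]
grip_width: 0.0
gripper_force: 0.7
```

carry_out(
  moves=[
    [0, 0, 0.001, 0, 0],
    [0, 0, 0.002, 0, 0],
    [0, 0, 0.0025, 0, 0],
    [0, 0, 0.003, 0, 0],
    [0, 0, 0.0035, 0, 0],
    [0, 0, 0.0035, 0, 0],
    [0, 0, 0.0035, 0, 0],
    [0, 0, 0.0035, 0, 0],
  ],
)

```text
clock: 4.15
tcp_pos: [0.5067, -0.1368, 0.2523]
orientation: [-0.568, -3.09, -0.0]
contact_force: [-3.7, 0.4, 5.5]
grip_width: 0.0001
gripper_force: 2.6
```

carry_out(
  moves=[
    [0.01, 0, -0.045, 0, 0],
    [0.045, 0, -0.075, 0, 0],
    [0.08, 0, -0.1, 0, 0],
    [0.085, 0, -0.1, 0, 0],
    [0.085, 0, -0.1, 0, 0],
    [0.085, 0, -0.1, 0, 0],
    [0.085, 0, -0.1, 0, 0],
    [0.085, 0, -0.1, 0, 0],
  ],
)

```text
clock: 4.95
tcp_pos: [0.428, -0.1067, 0.3515]
orientation: [-0.569, -3.089, 0.002]
contact_force: [-0.2, -0.0, -0.5]
grip_width: 0.0
gripper_force: 0.0
```

```bash
python3 -c "
from h import *
to([*(C0+.18*D),.3])
f=r.grab_frame('scene');g=r.grab_frame('top')
cv2.imwrite('pics/rel.png',np.hstack([cv2.resize(f[80:280,110:310,::-1],(400,400)),cv2.resize(g[110:310,200:400,::-1],(400,400))]))"
```

```text
t 4.95 pos [ 0.428  -0.1067  0.3515] x [-0.934  0.356  0.001] z [-0.001 -0.001 -1.   ] F [-0.19 -0.04 -0.46] w 0.0
own: s from hinge 0.2749 lateral 0.0001
shift [0.005  0.0002 0.0515] roll err -0.001
```

View pics/rel.png

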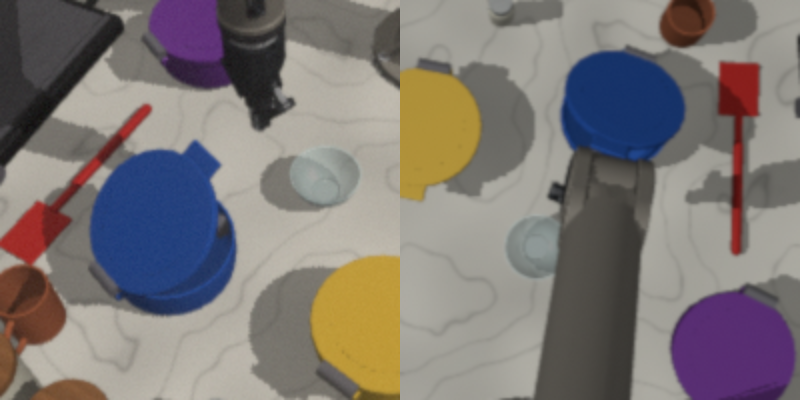

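The lid sprang ajar: its tab is raised at crop (207,155), and the fingers are clear at (262,122). Next I'll approach its front edge from outside, fingertips about 27 mm below the edge, and push while rising along its arc.

carry_out(
  moves=[
    [-0.03, 0, 0.002, 0, 0],
    [-0.05, 0, 0.002, 0, 0],
    [-0.06, 0, 0.002, 0, 0],
    [-0.068, 0, 0.002, 0, 0],
    [-0.074, 0, 0.002, 0, 0],
    [-0.08, 0, 0.001, 0, 0],
    [-0.086, 0, -0.004, 0, 0],
    [-0.092, 0, -0.01, 0, 0],
  ],
)

```text
clock: 5.85
tcp_pos: [0.5105, -0.1383, 0.3614]
orientation: [-0.566, -3.079, -0.004]
contact_force: [-16.8, 7.2, 12.9]
grip_width: 0.0004
gripper_force: 9.3
```

```bash
python3 -c "
from h import *
to([*(C0+.18*D),.3])
f=r.grab_frame('scene')
cv2.imwrite('pics/con.png',cv2.resize(f[80:280,110:310,::-1],(600,600)))"
```

```text
t 5.85 pos [ 0.5105 -0.1383  0.3614] x [-0.935  0.356  0.011] z [-0.011  0.004 -1.   ] F [-16.79   7.16  12.93] w 0.0004
own: s from hinge 0.1866 lateral 0.0002
shift [0.0927 0.0003 0.0624] roll err -0.0014
```

View pics/con.png

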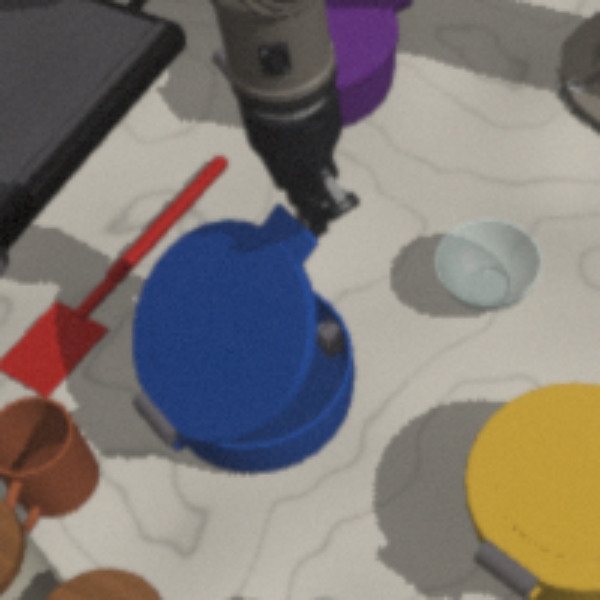

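The force is back and up along the lid. So the fingertip is too high and is bearing on the edge face rather than coming under it. I'll back off and measure the lid angle.

carry_out(
  moves=[
    [0.01, 0, 0, 0, 0],
    [0.03, 0, 0, 0, 0],
    [0.06, 0, 0, 0, 0],
    [0.085, 0, 0, 0, 0],
    [0.085, 0, 0, 0, 0],
    [0.085, 0, 0, 0, 0],
    [0.085, 0, 0, 0, 0],
    [0.085, 0, 0, 0, 0],
  ],
)

```text
clock: 6.7
tcp_pos: [0.4347, -0.1092, 0.3624]
orientation: [0.569, 3.089, -0.0]
contact_force: [-0.0, -0.0, -0.1]
grip_width: -0.0001
gripper_force: 0.0
```

```bash
python3 -c "
from h import *
to([*(C0+.18*D),.3])
c=r.calibration('scene');H=C0-.1*D;N=np.array([-D[1],D[0]])
f=r.grab_frame('scene')[:,:,::-1].copy()
v=cv2.resize(f[80:280,110:310],(600,600),interpolation=cv2.INTER_CUBIC)
for th,col in((.3,(0,255,0)),(.4,(0,0,255)),(.5,(0,255,255)),(.6,(255,255,255)),(.7,(255,0,255))):
    # tab front edge, middle and two ends
    L=.221;s=L*np.cos(th);z=.079+L*np.sin(th)
    p=proj(c,[[*(H+s*D+k*N),z] for k in(-.028,0,.028)]);print(th,p.round(1).tolist())
    for q in p: cv2.circle(v,tuple(int(a) for a in (q-[110,80])*3+1),2,col,-1)
cv2.imwrite('pics/ang.png',v)"
```

```text
t 6.7 pos [ 0.4347 -0.1092  0.3624] x [-0.934  0.356 -0.001] z [ 0.001 -0.    -1.   ] F [-0.03 -0.   -0.14] w -0.0001
own: s from hinge 0.2678 lateral 0.0001
shift [0.0122 0.0001 0.0624] roll err -0.001
0.3 [[229.0, 169.1], [222.7, 162.8], [216.6, 156.7]]
0.4 [[226.1, 165.9], [219.8, 159.6], [213.5, 153.4]]
0.5 [[222.6, 163.3], [216.1, 156.9], [209.8, 150.6]]
0.6 [[218.3, 161.2], [211.8, 154.7], [205.4, 148.3]]
0.7 [[213.3, 159.7], [206.7, 153.0], [200.3, 146.6]]
```

View pics/ang.png

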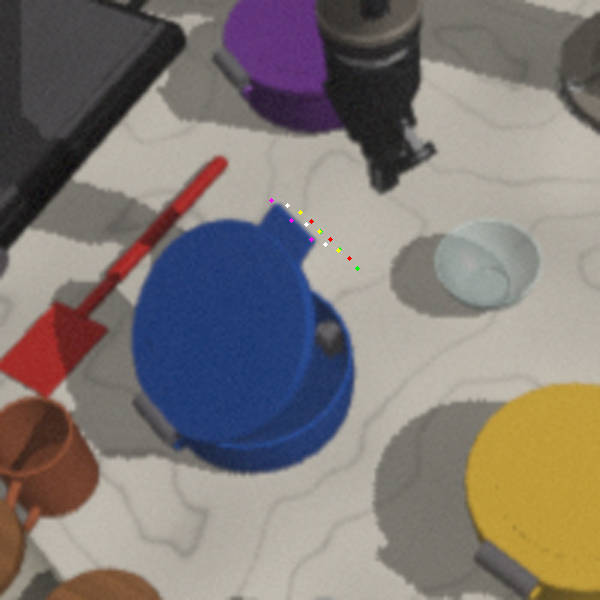

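The lid is at about 0.65 rad, so the geometry was right and it moved only slightly. The force ratio of about 0.7 is friction: a horizontal push self-locks at this angle. I'll start lower on the fingers and rise faster than the edge, so that friction helps lift.

carry_out(
  moves=[
    [-0.01, 0, 0.015, 0, 0],
    [-0.03, 0, 0.024, 0, 0],
    [-0.05, 0, 0.024, 0, 0],
    [-0.062, 0, 0.024, 0, 0],
    [-0.068, 0, 0.024, 0, 0],
    [-0.072, 0, 0.024, 0, 0],
    [-0.074, 0, 0.022, 0, 0],
    [-0.076, 0, 0.018, 0, 0],
  ],
)

```text
clock: 7.55
tcp_pos: [0.5046, -0.1359, 0.3443]
orientation: [-0.568, -3.089, -0.0]
contact_force: [0.2, 0.2, 0.7]
grip_width: 0.0001
gripper_force: 0.0
```

carry_out(
  moves=[
    [-0.004, 0, -0.003, 0, 0],
    [-0.008, 0, -0.009, 0, 0],
    [-0.0115, 0, -0.015, 0, 0],
    [-0.015, 0, -0.021, 0, 0],
    [-0.019, 0, -0.027, 0, 0],
    [-0.0225, 0, -0.033, 0, 0],
    [-0.026, 0, -0.038, 0, 0],
    [-0.03, 0, -0.043, 0, 0],
  ],
)

```text
clock: 8.35
tcp_pos: [0.5332, -0.1468, 0.3876]
orientation: [-0.568, -3.09, -0.0]
contact_force: [0.0, -0.7, -0.8]
grip_width: 0.0
gripper_force: 0.1
```

carry_out(
  moves=[
    [-0.006, 0, -0.007, 0, 0],
    [-0.013, 0, -0.014, 0, 0],
    [-0.021, 0, -0.022, 0, 0],
    [-0.03, 0, -0.029, 0, 0],
    [-0.039, 0, -0.035, 0, 0],
    [-0.048, 0, -0.04, 0, 0],
    [-0.057, 0, -0.044, 0, 0],
    [-0.066, 0, -0.048, 0, 0],
  ],
)

```text
clock: 9.15
tcp_pos: [0.5954, -0.1704, 0.4354]
orientation: [-0.568, -3.09, -0.0]
contact_force: [-0.7, 0.4, 0.6]
grip_width: -0.0001
gripper_force: 0.3
```

```bash
python3 -c "
from h import *
to([*(C0+.18*D),.3])
f=r.grab_frame('scene')
cv2.imwrite('pics/mid.png',cv2.resize(f[80:280,110:310,::-1],(600,600)))"
```

```text
t 9.15 pos [ 0.5954 -0.1704  0.4354] x [-0.935  0.356  0.   ] z [-0.  0. -1.] F [-0.7   0.38  0.59] w -0.0001
own: s from hinge 0.0959 lateral -0.0001
shift [0.1841 0.0002 0.1354] roll err -0.0013
```

View pics/mid.png

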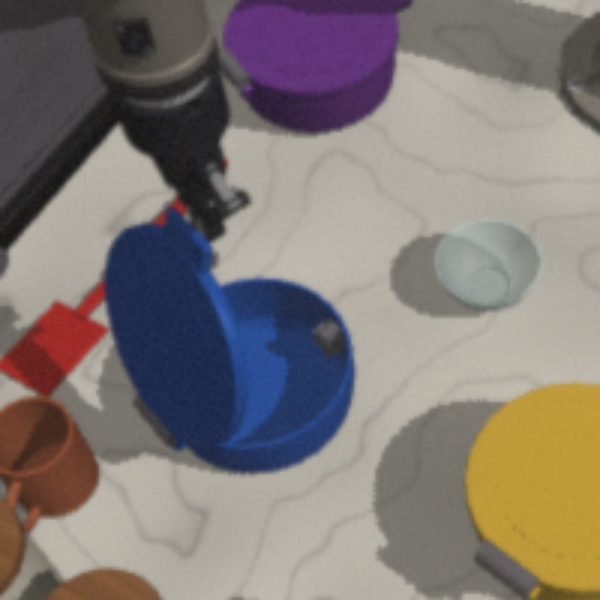

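The lid follows the fingers with its tab edge on the finger face near (212,245), and is well up at about 1.15 rad. I'll continue past upright.

carry_out(
  moves=[
    [-0.01, 0, -0.004, 0, 0],
    [-0.021, 0, -0.008, 0, 0],
    [-0.032, 0, -0.012, 0, 0],
    [-0.043, 0, -0.014, 0, 0],
    [-0.054, 0, -0.015, 0, 0],
    [-0.065, 0, -0.016, 0, 0],
    [-0.076, 0, -0.016, 0, 0],
    [-0.086, 0, -0.016, 0, 0],
  ],
)

```text
clock: 10.0
tcp_pos: [0.6759, -0.2011, 0.4513]
orientation: [0.568, 3.09, 0.0]
contact_force: [-1.5, 0.1, 1.4]
grip_width: 0.0003
gripper_force: 1.1
```

carry_out(
  moves=[
    [-0.006, 0, 0, 0, 0],
    [-0.011, 0, 0, 0, 0],
    [-0.015, 0, 0, 0, 0],
    [-0.018, 0, 0, 0, 0],
    [-0.02, 0, 0, 0, 0],
    [-0.021, 0, 0, 0, 0],
    [-0.021, 0, 0, 0, 0],
    [-0.021, 0, 0, 0, 0],
  ],
)

```text
clock: 10.8
tcp_pos: [0.6946, -0.2083, 0.4512]
orientation: [0.569, 3.09, -0.0]
contact_force: [0.1, 0.7, 0.9]
grip_width: 0.0001
gripper_force: 0.1
```

carry_out(
  moves=[
    [0.008, 0, 0, 0, 0],
    [0.025, 0, 0, 0, 0],
    [0.05, 0, 0, 0, 0],
    [0.08, 0, 0, 0, 0],
    [0.12, 0, -0.01, 0, 0],
    [0.16, 0, -0.01, 0, 0],
    [0.2, 0, -0.01, 0, 0],
    [0.2, 0, -0.01, 0, 0],
  ],
)

```text
clock: 11.6
tcp_pos: [0.5031, -0.1363, 0.4608]
orientation: [-0.567, -3.087, -0.004]
contact_force: [0.6, -0.3, 0.0]
grip_width: 0.0
gripper_force: 0.0
```

```bash
python3 -c "
from h import *
to([*(C0+.18*D),.3])
f=r.grab_frame('scene');c=r.calibration('scene');H=C0-.1*D
for th in(1.4,1.57,1.7,1.85): print(th,((proj(c,[*(H+.221*np.cos(th)*D),.079+.221*np.sin(th)])[0]-[110,80])*3).round())
cv2.imwrite('pics/end.png',cv2.resize(f[80:280,110:310,::-1],(600,600)))"
```

```text
t 11.6 pos [ 0.5031 -0.1363  0.4608] x [-0.935  0.355  0.003] z [-0.002  0.003 -1.   ] F [ 0.59 -0.32  0.01] w 0.0
own: s from hinge 0.1942 lateral 0.001
shift [0.0852 0.0008 0.1611] roll err -0.0017
1.4 [136. 246.]
1.57 [ 92. 270.]
1.7 [ 58. 292.]
1.85 [ 22. 321.]
```

View pics/end.png

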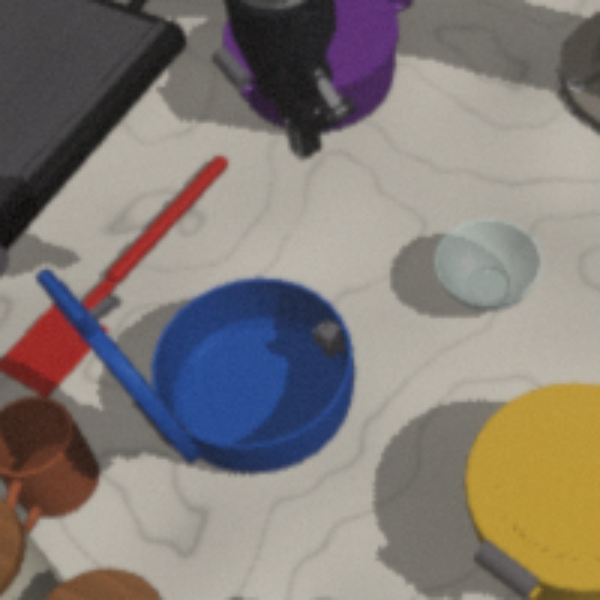

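The lid leans back at about 1.7 rad, with the tab centred near (62,293), where 1.7 rad predicts (58,292). The fingers are clear at (305,150) and nothing else has moved, so I'm handing in.

```bash
python3 -c "
from bench import r
print(r.hand_in())"
```

```text
the job is handed in; nothing more can be done
None
```

The blue warmer's lid was pressed free, sprang ajar on its own, and was pushed up; it stands open leaning back at about 1.7 rad with the arm clear, handed in at about 12 s (the first push jammed on the lid's edge at about 22 N, so I backed off and retried from lower).

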